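Roll down a batch of freshly glued pattern templates

TASK

Lay all the freshly glued templates side by side in the rolling bed, each crosswise midway between the two bearers, the row pushed up without gaps against the steel stop strip. Then press the glue by rolling the big beech roller over the row, by its top, without lifting it off the bearers, until it stands still at the brass pointers. Leave it there and lay the pressed templates flat, plywood side up and side by side, on the cork drying board, without disturbing the other things on the bench.

Things in the scene. Friction and masses are not known exactly. Their poses are not given: they have to be found in the camera images.
- bed: Fixed rolling bed, 178 (x) by 484 mm (y), slightly turned. Glass floor 12 mm above the bench between two beech bearers (inner edges x = -60 and +60, 19 wide, tops 20 mm above the bench: 8 mm over the glass, as a template is thick). Outside them cheeks 10 wide, 28 high, give the roller 4 mm play at each end. End boards 44 high, inner faces y = -232, +232. Origin: centre of underside; y along it, z up.
- stop_face (a point): Middle of the foot of the stop strip's working face, on the glass, axes as the bed's (60 mm towards +y from the bed's middle). The strip is steel, across the glass, 16 mm wide, 6 mm high (the roller passes over it). The row is built from this face towards -y: in a tight row the template centres lie 20, 60 and 100 mm from it. The roller starts on its +y side.
- mark: Two small fixed brass pointers with dark lines, opposite each other on the two cheeks near the -y end of the bed (150 to 175 mm from its middle; it varies). Origin: on the bed's centre line, midway between the pointer lines, 28 mm above the bench; axes as the bed's. The roller is at the mark when its axis is over the line from pointer to pointer.
- roller: Loose beech press roller: cylinder 90 mm thick (too thick to grip), 150 mm long, about 0.65 kg, lying across the bed on the bearers, axis 65 mm and top 110 mm above the bench. Its x is its axis, origin mid-length on the axis; y and z turn as it rolls. A finger pressing its top and moving along the bed rolls it half the finger's travel, so it takes several strokes; left alone it soon stops.
- template_a: Loose glued template, a rectangle 64 mm (x) by 40 mm (y), 8 mm thick (plywood on cork), about 30 g, plywood side up on the bench near the robot at the start. All are alike; two or three are present. Best gripped from above by its ends (64 mm, along its x); if it lies too near a bearer for that, a shut fingertip pressed on its top drags it clear. Origin: centre of the underside; z up.
- template_b: Loose glued template, a rectangle 64 mm (x) by 40 mm (y), 8 mm thick (plywood on cork), about 30 g, plywood side up on the bench near the robot at the start. All are alike; two or three are present. Best gripped from above by its ends (64 mm, along its x); if it lies too near a bearer for that, a shut fingertip pressed on its top drags it clear. Origin: centre of the underside; z up.
- template_c: Loose glued template, a rectangle 64 mm (x) by 40 mm (y), 8 mm thick (plywood on cork), about 30 g, plywood side up on the bench near the robot at the start. All are alike; two or three are present. Best gripped from above by its ends (64 mm, along its x); if it lies too near a bearer for that, a shut fingertip pressed on its top drags it clear. Origin: centre of the underside; z up.
- board: Fixed drying board, 150 mm (x) by 280 mm (y), its cork face (140 by 270 mm) 10 mm above the bench. Origin: centre of the underside, on the bench; z up.
- spool: Bystander: upright thread spool, 52 mm diameter, 78 mm high; origin under its centre. Leave alone.
- glue_jar: Bystander: jar, 64 mm diameter, 75 mm high; origin under its centre. Leave alone.
- maul: Bystander: wooden maul standing on its head, 64 mm diameter, 195 mm high; origin under its centre. Leave alone.
- knife: Bystander: skiving knife with a round wooden handle, lying flat, about 180 mm long, 22 mm high; origin near its ferrule on the bench. Leave alone.
Mind the look-alikes: they are no part of the job. What is shaped like the template_b but orange or purple is not meant.

How it is judged:
On the way, in this order (a step that is already met when the one before it is completed fails the run):
1. all templates lie released in the bed in one tight row against the stop strip, the roller still at its starting end (x of template_a in the frame of bed between -0.02 and 0.02 m and z of template_a in the frame of bed between 0.009 and 0.015 m and angle between each of template_a, template_b, template_c's own z axis and vertical below 0.1 rad and angle between the x axis of each of template_a, template_b, template_c and the x axis of bed, either way round below 0.09 rad and contact force between the fingers and template_a below 0.3 N and (y of template_a in the frame of bed between 0.036 and 0.044 m or (y of template_a in the frame of bed between -0.005 and 0.005 m and (y of template_b in the frame of bed between 0.036 and 0.044 m or y of template_c in the frame of bed between 0.036 and 0.044 m)) or (y of template_a in the frame of bed between -0.046 and -0.034 m and (y of template_b in the frame of bed between 0.036 and 0.044 m or y of template_c in the frame of bed between 0.036 and 0.044 m) and (y of template_b in the frame of bed between -0.005 and 0.005 m or y of template_c in the frame of bed between -0.005 and 0.005 m))) and x of template_b in the frame of bed between -0.02 and 0.02 m and z of template_b in the frame of bed between 0.009 and 0.015 m and contact force between the fingers and template_b below 0.3 N and (y of template_b in the frame of bed between 0.036 and 0.044 m or (y of template_b in the frame of bed between -0.005 and 0.005 m and (y of template_a in the frame of bed between 0.036 and 0.044 m or y of template_c in the frame of bed between 0.036 and 0.044 m)) or (y of template_b in the frame of bed between -0.046 and -0.034 m and (y of template_a in the frame of bed between 0.036 and 0.044 m or y of template_c in the frame of bed between 0.036 and 0.044 m) and (y of template_a in the frame of bed between -0.005 and 0.005 m or y of template_c in the frame of bed between -0.005 and 0.005 m))) and x of template_c in the frame of bed between -0.02 and 0.02 m and z of template_c in the frame of bed between 0.009 and 0.015 m and contact force between the fingers and template_c below 0.3 N and (y of template_c in the frame of bed between 0.036 and 0.044 m or (y of template_c in the frame of bed between -0.005 and 0.005 m and (y of template_a in the frame of bed between 0.036 and 0.044 m or y of template_b in the frame of bed between 0.036 and 0.044 m)) or (y of template_c in the frame of bed between -0.046 and -0.034 m and (y of template_a in the frame of bed between 0.036 and 0.044 m or y of template_b in the frame of bed between 0.036 and 0.044 m) and (y of template_a in the frame of bed between -0.005 and 0.005 m or y of template_b in the frame of bed between -0.005 and 0.005 m))) and y of roller in the frame of bed above 0.1 m), for 0.2 s.
2. the roller, rolled over the row, stands released at the brass pointers while the templates lie in the bed (y of roller in the frame of mark between -0.007 and 0.007 m and z of roller in the frame of bed below 0.07 m and angle between the x axis of roller and the x axis of bed, either way round below 0.08 rad and linear speed of roller below 0.01 m/s and contact force between the fingers and roller below 0.3 N and x of template_a in the frame of bed between -0.045 and 0.045 m and z of template_a in the frame of bed between 0.007 and 0.023 m and y of template_a in the frame of bed between -0.12 and 0.1 m and x of template_b in the frame of bed between -0.045 and 0.045 m and z of template_b in the frame of bed between 0.007 and 0.023 m and y of template_b in the frame of bed between -0.12 and 0.1 m and x of template_c in the frame of bed between -0.045 and 0.045 m and z of template_c in the frame of bed between 0.007 and 0.023 m and y of template_c in the frame of bed between -0.12 and 0.1 m), for 0.4 s.
At the end, for the whole second after the job is handed in: Every template lies flat, still, unstacked on the cork board; the roller rests on the bearers, its axis within 9 mm of the pointer line (7 mm when first left there) and square within 0.08 rad. Before, the row was tight within 4 to 6 mm, centred within 20 mm, square within 0.09 rad (x of template_a in the frame of board between -0.042 and 0.042 m and y of template_a in the frame of board between -0.118 and 0.118 m and z of template_a in the frame of board between 0.007 and 0.013 m and angle between each of template_a, template_b, template_c's own z axis and vertical below 0.1 rad and linear speed of each of template_a, template_b, template_c below 0.02 m/s and x of template_b in the frame of board between -0.042 and 0.042 m and y of template_b in the frame of board between -0.118 and 0.118 m and z of template_b in the frame of board between 0.007 and 0.013 m and x of template_c in the frame of board between -0.042 and 0.042 m and y of template_c in the frame of board between -0.118 and 0.118 m and z of template_c in the frame of board between 0.007 and 0.013 m and y of roller in the frame of mark between -0.009 and 0.009 m and z of roller in the frame of bed below 0.07 m and angle between the x axis of roller and the x axis of bed, either way round below 0.08 rad and linear speed of roller below 0.01 m/s); the robot touches nothing.
It fails at once if the roller is lifted off the bearers by more than 15 mm (z of roller in the frame of bed above 0.08 m).
It fails at once if a bystander is moved by more than 30 mm (distance of any of spool, glue_jar, maul, knife from where it was at the start of the episode above 0.03 m).
Of template_a, template_b, template_c only 2 to 3 are there at a start; the rules pass over those that are not, and their reading is None.
At some moment in a run one of template_a, template_b, template_c may be knocked a few centimetres aside while the robot is not near it.
Once in a run the grip may slacken for a moment while it holds something.
It also fails if it takes over 210 s, if anything falls off the work surface, if the arm or the gripper's body presses on something with over 40 N, if the wrist force passes 120 N, or if a joint passes its speed limit or range.

ROBOT

A 6-joint arm with a two-finger parallel gripper is mounted at the origin on the work surface. World frame = base frame: x ahead of the robot, y to its left, z up, the work surface at z = 0. Lengths are in m, angles in rad, forces in N, time in s.
With the tool pointing down it reaches from about 0.3 to 0.775 m from the base axis. Payload 14.6 kg.
Tool frame: the origin (TCP) lies between the finger pads; the fingertips stand ctrl.finger_overhang ahead of it and the grasp point (between the pads) lies 5 mm behind it (ctrl.finger_overhang is the distance from the TCP to the fingertips, in m); z points along the fingers, y is the direction in which the jaws open and shut (so a half turn about z gives the same grasp; the last joint's range is limited). The gripper opens to 85 mm and grips with 20 to 120 N. Pads are 22 mm wide; open, the fingers measure 114 mm over their backs; the gripper's body (76 mm by 85 mm) begins 54 mm behind the grasp point. The pads swing forward as they close: fully open they stand 13 mm farther back than shut.
Start: joints at [-1.257, 0.3, 1.521, -0, 1.321, -0.067], TCP at [0.204, -0.511, 0.245] pointing down, gripper open.
Joint ranges: [-3.03, 3.03], [-0.79, 2.21], [0.23, 2.52], [-1.04, 4.18], [0, 3.07], [-2.55, 2.55]. Speed limits (rad/s): [2.22, 2.22, 2.57, 3.14, 3.14, 3.14].

INTERFACE

Orientations are given as a unit quaternion [x, y, z, w].
In Python, from plant import ctrl gives the robot as it stands. The module is installed in compiled form; this text tells all that it offers.
- The arm moves only by the shell command python3 -m creep 'ROWS'. ROWS is JSON, a list of rows, each an object with "dp": the shift along the world's x, y, z scaled (see below), a list of three; "rot": the turn, a rotation vector about the world's x, y, z scaled (see below), a list of three; "jaw": the finger opening in mm, from 0 to 85.4. In form: [{"dp": [dx, dy, dz], "rot": [rx, ry, rz], "jaw": jaw}, ...]. A call has 1 to 8 rows; each row shifts and turns the commanded pose from where the row before left it; what a row does not reach is not made up. The controller multiplies each number of a shift by 4 cm and each number of a turn by 5 degrees. A row lasts 1/10 s, in which the tool goes at most 50 mm and 8.59 degrees, less where a joint would pass 70% of its speed; a pose out of reach is approached as far as the arm can. A call with a number of a shift or a turn outside -1 to 1 is refused whole. A call with a gripper value outside its range is refused whole. The fingers move at their own pace and stop on an object; the grip force is fixed at half the most. Time passes only in rows, so rows that do not move let the fingers close. It gives the time, the measured TCP pose, the force and the opening at its end, in the units of the state.
- ctrl.state(): the state, without advancing time (a new reading comes with each control period).
- ctrl.get_image(name): name is "scene" or "top" or "wrist"; returns (picture, depth): 400x640x3 uint8, red, green, blue; 400x640 float32, m along the optical axis (not along the pixel's ray), 0 where there is no reading.
- ctrl.calibration(name): a dict with "mtx" (3x3 intrinsics, pixels), "R" (3x3) and "t" (3): a world point X has camera coordinates R X + t; the wrist camera has in their place "tool_from_camera" (4x4, takes a point from camera to tool coordinates, whose origin is the TCP and whose axes are the flange's). Camera axes: x right, y down, z forward; pixel columns grow to the right and rows downward; lengths in m; the calibration is good to about 2 mm. A picture is of the moment at which its call begins: read the wrist's pose just before it. calibration takes no time and is no camera call.
- ctrl.hand_in(): hands the job in, once; it reports no verdict.
The state is a dict: "clock": time; "qpos": joint angles; "joint_velocities": joint speeds; "effort": joint torques, N m; "ee_pos": TCP position; "ee_rot": TCP orientation; "wrist_force": force on the tool from outside, world axes, zero at the start; "moment": the same for the moment, N m; "width": finger opening in m.
Only numpy, scipy, OpenCV 4.12 (cv2) and the standard library are available. Lean on these libraries where they do the work, as an engineer would, in place of code of your own. Each camera call takes 0.05 s, during which the arm holds its last target. There are 200 camera calls.

## Working session

There is one attempt and no reset: what is moved stays moved. The work goes in short steps, Python scripts to look and compute and a shell command to move; the robot and the scene stay as the last step left them, time stands still between calls to the robot, and variables do not carry over. Pictures are saved under pics/ and viewed, about 12 in all and at most 16, crops included, and the job is handed in when it is done.

```bash
mkdir -p pics
cat > h.py <<'E'
import numpy as np, cv2, json
from plant import ctrl
from scipy.spatial.transform import Rotation as R
def save(name,fn):
    im,d=ctrl.get_image(name); cv2.imwrite('pics/'+fn+'.png',im[:,:,::-1]); np.save('pics/'+fn+'.npy',d)
    if name=='wrist':
        s=ctrl.state(); np.savez('pics/'+fn+'_p.npz',p=s['ee_pos'],q=s['ee_rot'])
    return im,d
def cloud(name,d,pose=None):
    c=ctrl.calibration(name); K=np.array(c['mtx']); v,u=np.mgrid[0:d.shape[0],0:d.shape[1]]
    P=np.stack([(u-K[0,2])/K[0,0]*d,(v-K[1,2])/K[1,1]*d,d],-1)
    if name=='wrist':
        T=np.array(c['tool_from_camera']); P=P@T[:3,:3].T+T[:3,3]
        return P@R.from_quat(pose[1]).as_matrix().T+pose[0]
    return (P-np.array(c['t']))@np.array(c['R'])
E
python3 - <<'E'
from h import *
print(ctrl.state(), ctrl.finger_overhang)
for n in ('top','scene'):
    save(n,n+'1'); c=ctrl.calibration(n); print(n,c)
print(ctrl.calibration('wrist'))
E
```

```text
{'clock': 0.0, 'qpos': array([-1.25658025e+00,  3.00472815e-01,  1.52159080e+00, -1.82126438e-05,
        1.32068785e+00, -6.66401135e-02]), 'joint_velocities': array([-0.00038799,  0.00092367,  0.00139988,  0.0011533 , -0.00054593,
        0.00036761]), 'effort': array([ 1.13489266e-03, -5.43498480e+01, -3.61788511e+01,  3.16611420e-05,
        4.02133592e-03, -1.41029102e-05]), 'ee_pos': array([ 0.20434891, -0.51039351,  0.24471625]), 'ee_rot': array([ 9.81922703e-01,  1.89281457e-01, -8.02945852e-05, -5.73882752e-04]), 'wrist_force': array([ 0.10461282,  0.52083652, -0.25148923]), 'moment': array([-0.04266199, -0.03898292, -0.00315016]), 'width': 0.08552467806129056} 0.014
top {'mtx': array([[508.78202093,   0.        , 324.42017038],
       [  0.        , 508.78202093, 201.52302186],
       [  0.        ,   0.        ,   1.        ]]), 'R': array([[-0.01557651, -0.99980821, -0.0118704 ],
       [-0.99630864,  0.01652213, -0.08423847],
       [ 0.08441844,  0.01051444, -0.99637492]]), 't': array([0.01081457, 0.5201634 , 1.36302204])}
scene {'mtx': array([[451.78571856,   0.        , 325.29134376],
       [  0.        , 451.78571856, 195.94660323],
       [  0.        ,   0.        ,   1.        ]]), 'R': array([[-0.45862436,  0.88851298,  0.01443523],
       [ 0.64624264,  0.34463344, -0.68088049],
       [-0.60994602, -0.30293972, -0.73225227]]), 't': array([ 0.24470342, -0.25434255,  1.53482008])}
{'mtx': array([[297.30305892,   0.        , 322.92849378],
       [  0.        , 297.30305892, 200.3939622 ],
       [  0.        ,   0.        ,   1.        ]]), 'tool_from_camera': array([[ 1.76206496e-04, -9.62373691e-01, -2.71729366e-01,
         6.91361464e-02],
       [ 9.99999959e-01,  2.31249209e-04, -1.70543458e-04,
        -2.60278746e-04],
       [ 2.26963738e-04, -2.71729325e-01,  9.62373692e-01,
        -1.28953940e-01],
       [ 0.00000000e+00,  0.00000000e+00,  0.00000000e+00,
         1.00000000e+00]])}
```

View pics/top1.png

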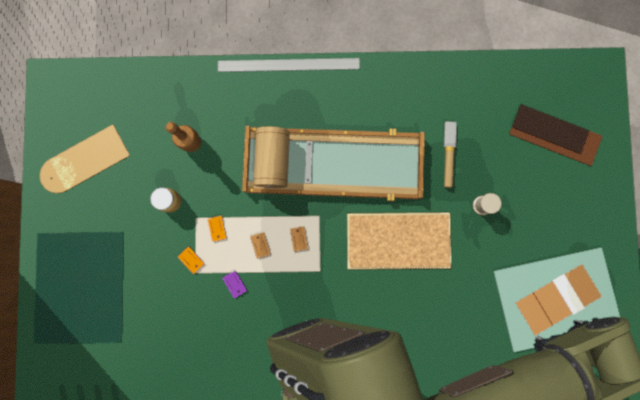

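View pics/scene1.png

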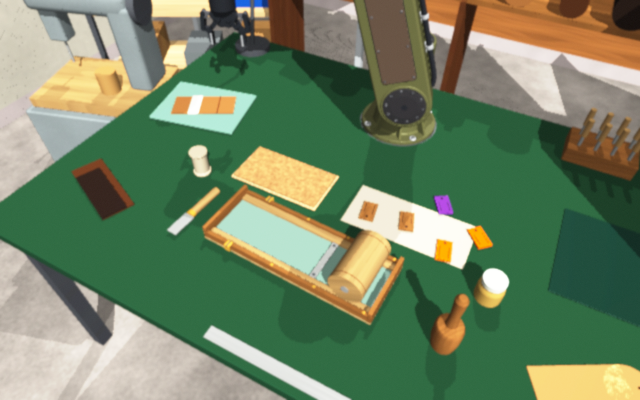

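The top view shows two brown templates at (260,245) and (299,239), the bed with the roller at its left (270,157), pointers near (392,131) and (404,196), and the cork board at (399,241). I'll measure these and take one enlarged crop.

```bash
cat >> h.py <<'E'
def onplane(name,u,v,z):
    c=ctrl.calibration(name); K=np.array(c['mtx']); Rm=np.array(c['R']); t=np.array(c['t'])
    o=-Rm.T@t; d=Rm.T@np.array([(u-K[0,2])/K[0,0],(v-K[1,2])/K[1,1],1]); return o+d*(z-o[2])/d[2]
E
python3 - <<'E'
from h import *
im=cv2.imread('pics/top1.png'); d=np.load('pics/top1.npy')
P=cloud('top',d)
cv2.imwrite('pics/crop1.png',cv2.resize(im[115:285,180:460],None,fx=2.85,fy=2.85,interpolation=cv2.INTER_CUBIC))
hsv=cv2.cvtColor(im,cv2.COLOR_BGR2HSV)
for (u,v) in [(260,245),(299,239),(255,240),(217,229),(234,285)]: print(u,v,hsv[v,u],P[v,u].round(4), im[v,u])
def rect(mask,z,name):
    n,l,s,c=cv2.connectedComponentsWithStats(mask.astype(np.uint8))
    for i in range(1,n):
        if s[i,4]>60:
            cnt=cv2.findContours((l==i).astype(np.uint8),cv2.RETR_EXTERNAL,cv2.CHAIN_APPROX_NONE)[0][0][:,0]
            w=np.array([onplane('top',a,b,z)[:2] for a,b in cnt])*1000
            print(name,c[i].round(1),cv2.minAreaRect(w.astype(np.float32)))
m=np.zeros(d.shape,bool); m[215:275,195:322]=1
h,s,v=hsv[...,0],hsv[...,1],hsv[...,2]
rect(m&(s>90)&(v<200)&(h<25),0.009,'tmpl')
m[:]=0;m[205:275,340:460]=1
rect(m&(h<30)&(s>60),0.01,'board')
m[:]=0;m[110:215,230:440]=1
rect(m&(P[...,2]>.035)&(P[...,2]<.055),0.044,'ends')
rect(m&(P[...,2]>.08),0.1,'roller')
rect(m&(P[...,2]>.02)&(P[...,2]<.1),.03,'bed')
E
```

```text
260 245 [ 16 158 168] [0.4051 0.181  0.0048] [ 64 118 168]
299 239 [ 16 155 165] [0.4198 0.0739 0.0053] [ 65 118 165]
255 240 [ 16 152 189] [0.419  0.1946 0.0051] [ 76 137 189]
217 229 [ 19 255 229] [0.4509 0.3001 0.0011] [  0 146 229]
234 285 [142 151 177] [0.2981 0.2512 0.0118] [177  72 148]
tmpl [298.7 238.6] ((421.0452880859375, 74.5406494140625), (61.9821662902832, 38.212440490722656), 8.770397186279297)
tmpl [260.1 244.9] ((405.669677734375, 180.24244689941406), (63.08161926269531, 38.76001739501953), 17.49465560913086)
board [398.6 240.5] ((410.326416015625, -197.75222778320312), (281.2323303222656, 152.2230224609375), 89.06535339355469)
ends [245.7 158.2] ((639.17236328125, 212.74948120117188), (12.143714904785156, 177.88548278808594), 86.88729858398438)
ends [420.9 164.6] ((614.4728393554688, -258.3984375), (11.791755676269531, 176.98748779296875), 86.90057373046875)
roller [270.7 156.2] ((634.70263671875, 139.14576721191406), (85.51669311523438, 152.0024871826172), 88.9483871459961)
bed [327.7 162.9] ((626.3303833007812, -22.666595458984375), (488.8501892089844, 195.6330108642578), 87.03688049316406)
```

View pics/crop1.png

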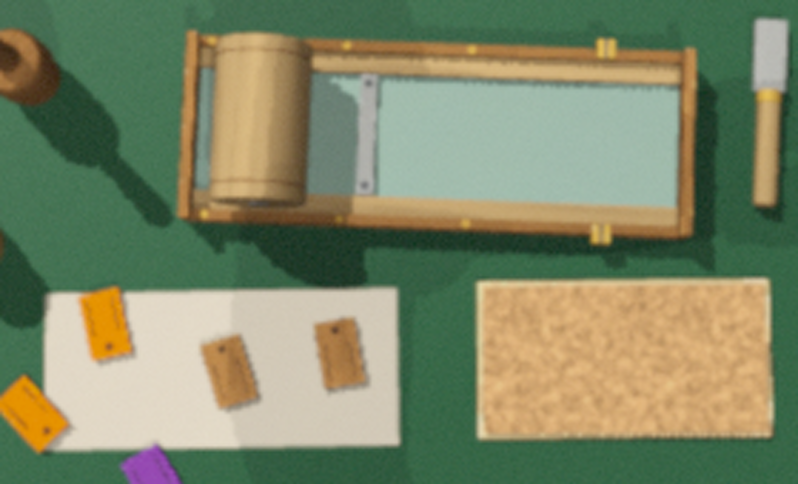

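The crop confirms it: pointers at crop (606,48) and (600,234), stop strip at about (368,133), and two templates on the white sheet. I'm moving above template 1, turning the jaws onto its long axis, and computing the mark on the way.

```bash
python3 -m creep '[{"dp":[0.34,0.9,0],"rot":[0,0,0.95],"jaw":78},{"dp":[0.34,0.9,0],"rot":[0,0,0.95],"jaw":78},{"dp":[0.34,0.9,0],"rot":[0,0,0.95],"jaw":78},{"dp":[0.34,0.9,0],"rot":[0,0,0.95],"jaw":78},{"dp":[0.34,0.9,0],"rot":[0,0,0.95],"jaw":78},{"dp":[0.34,0.9,0],"rot":[0,0,0.95],"jaw":78},{"dp":[0.34,0.9,0],"rot":[0,0,0.95],"jaw":78},{"dp":[0.34,0.9,0],"rot":[0,0,0.95],"jaw":78}]' | tail -3
python3 -m creep '[{"dp":[0.34,0.9,0],"rot":[0,0,0.95],"jaw":78},{"dp":[0.34,0.9,0],"rot":[0,0,0.95],"jaw":78},{"dp":[0.34,0.9,0],"rot":[0,0,0.95],"jaw":78},{"dp":[0.34,0.9,0],"rot":[0,0,0.95],"jaw":78},{"dp":[0.34,0.9,0],"rot":[0,0,0.95],"jaw":78},{"dp":[0.34,0.9,0],"rot":[0,0,0.95],"jaw":78},{"dp":[0.34,0.9,0],"rot":[0,0,0.95],"jaw":78},{"dp":[0.34,0.9,0],"rot":[0,0,0.95],"jaw":78}]' | tail -3
cat >> h.py <<'E'
def st():
    s=ctrl.state(); y=R.from_quat(s['ee_rot']).as_matrix()[:,1]; a=np.degrees(np.arctan2(y[1],y[0])); a=(a+90)%180-90
    print('t',round(s['clock'],2),'p',s['ee_pos'].round(4),'jaw ang',a.round(2),'F',s['wrist_force'].round(1),'w',round(s['width']*1000,1),'j6',s['qpos'][5].round(2)); return s
BED=np.array([0.6268,-0.0228]); BY=np.array([.0524,.9986]); BX=np.array([.9986,-.0524])
def tobed(p): d=np.asarray(p)[:2]-BED; return d@BX,d@BY
E
python3 - <<'E'
from h import *
st()
a=onplane('top',392.6,131.8,.028);b=onplane('top',390.5,197.1,.028);m=(a+b)/2
print(a,b,'mark',m,tobed(m),tobed(a),tobed(b))
print('strip',tobed(onplane('top',309,161.7,.018)))
im,d=save('wrist','w1')
E
```

```text
ee_rot: [0.866, 0.5, 0.0, -0.0]
wrist_force: [1.1, -0.3, -0.2]
width: 0.0782
ee_rot: [0.656, 0.755, -0.0, -0.0]
wrist_force: [0.3, -1.3, 0.8]
width: 0.0778
t 1.7 p [0.4222 0.0671 0.2452] jaw ang 8.02 F [ 0.3 -1.3  0.8] w 77.8 j6 -0.07
[ 0.70821261 -0.1872476   0.028     ] [ 0.52881513 -0.17674922  0.028     ] mark [ 0.61851387 -0.18199841  0.028     ] (np.float64(6.747012695776197e-05), np.float64(-0.15940972646266138)) (np.float64(0.08991569141952942), np.float64(-0.15995134983195042)) (np.float64(-0.08978075116561388), np.float64(-0.15886810309337238))
strip (np.float64(0.0009149777284756415), np.float64(0.06611026307764949))
```

View pics/w1.png

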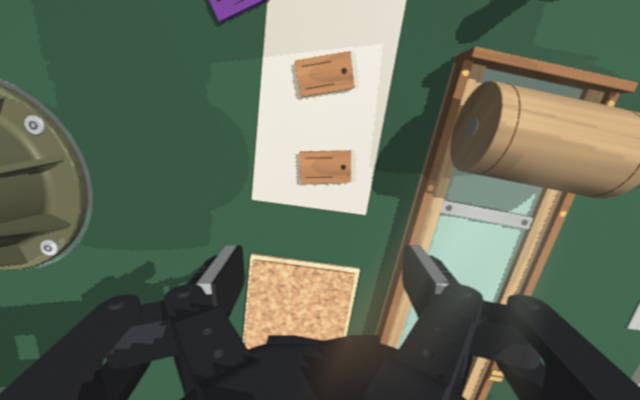

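The wrist view shows the two templates at (325,168) and (325,75), and the strip at (487,213). Next I refine their poses and find the fingertip height from the wrist depth.

```bash
cat >> h.py <<'E'
def tmpl(fn,lo=0,hi=1):
    im=cv2.imread(f'pics/{fn}.png'); d=np.load(f'pics/{fn}.npy'); f=np.load(f'pics/{fn}_p.npz'); P=cloud('wrist',d,(f['p'],f['q']))
    hsv=cv2.cvtColor(im,cv2.COLOR_BGR2HSV); h,s,v=[hsv[...,i] for i in range(3)]
    m=((h>5)&(h<22)&(s>95)&(s<215)&(d>.05)&(P[...,2]>lo)&(P[...,2]<hi)).astype(np.uint8)
    m=cv2.morphologyEx(m,cv2.MORPH_CLOSE,np.ones((3,3)))
    n,l,st_,c=cv2.connectedComponentsWithStats(m)
    for i in range(1,n):
        if st_[i,4]>300:
            pts=P[l==i]; z=np.median(pts[:,2]); pts=pts[abs(pts[:,2]-z)<.006]
            r=cv2.minAreaRect((pts[:,:2]*1000).astype(np.float32))
            if max(r[1])<85: print(c[i].round(),'n',st_[i,4],'z',z.round(4),'rect',np.round(r[0],1),np.round(r[1],1),round(r[2],1),'bed',np.round(tobed(np.array(r[0])/1000),4))
    return P
E
python3 - <<'E'
from h import *
P=tmpl('w1',-.01,.03)
for u,v in [(230,262),(232,280),(437,262),(433,280),(487,213),(480,250),(300,190)]: print(u,v,P[v,u].round(4))
E
```

```text
[324.  74.] n 1997 z 0.0085 rect [408.2 185.8] [62.6 38.9] 17.1 bed [-0.2292  0.1968]
[325. 167.] n 1585 z 0.0084 rect [424.7  80.4] [62.6 39. ] 9.0 bed [-0.2072  0.0925]
[482. 381.] n 656 z 0.023 rect [ 700.7 -197.5] [81.4 36.3] 87.5 bed [ 0.0829 -0.1706]
230 262 [0.3833 0.0746 0.2601]
232 280 [0.3846 0.066  0.2598]
437 262 [0.4721 0.0854 0.2556]
433 280 [0.4625 0.0871 0.2757]
487 213 [0.6346 0.0541 0.0185]
480 250 [0.6446 0.0012 0.012 ]
300 190 [0.3975 0.0447 0.0009]
```

```bash
python3 - <<'E'
s=open('h.py').read()
s=s.replace("    im,d=ctrl.get_image(name);","    s=ctrl.state()\n    im,d=ctrl.get_image(name);").replace("        s=ctrl.state(); np.savez","        np.savez")
open('h.py','w').write(s)
E
python3 -m creep '[{"dp":[0,0,-0.9],"rot":[0,0,0],"jaw":78},{"dp":[0,0,-0.9],"rot":[0,0,0],"jaw":78},{"dp":[0,0,0],"rot":[0,0,0],"jaw":78},{"dp":[0,0,0],"rot":[0,0,0],"jaw":78}]' >/dev/null
python3 - <<'E'
from h import *
st(); save('wrist','w2'); P=tmpl('w2',-.01,.03)
d=np.load('pics/w2.npy')
# lowest finger points
Q=P.reshape(-1,3)[(d.ravel()>0.05)&(d.ravel()<.25)]; s=ctrl.state(); Q=Q[(np.linalg.norm(Q[:,:2]-s['ee_pos'][:2],axis=1)<.07)&(Q[:,2]>.12)]; print('tip z',np.sort(Q[:,2])[[0,20,100]]-s['ee_pos'][2])
E
```

```text
t 2.15 p [0.4222 0.0653 0.174 ] jaw ang 7.81 F [0.1 0.  0.7] w 78.0 j6 -0.07
[325.  61.] n 3210 z 0.0084 rect [407.8 182. ] [62.9 39.3] 16.8 bed [-0.2294  0.1931]
[326. 176.] n 2373 z 0.0084 rect [423.6  76.3] [62.7 39.7] 8.9 bed [-0.2082  0.0883]
[448. 228.] n 717 z 0.0283 rect [548.9  46.9] [72.2 10.7] 86.6 bed [-0.0815  0.0655]
tip z [-0.00460472 -0.00364273 -0.00184035]
```

```bash
python3 -m creep '[{"dp":[0,0.25,-0.9],"rot":[0,0,0.2],"jaw":76},{"dp":[0,0,-0.9],"rot":[0,0,0],"jaw":76},{"dp":[0,0,-0.9],"rot":[0,0,0],"jaw":76},{"dp":[0,0,-0.9],"rot":[0,0,0],"jaw":76},{"dp":[0,0,-0.3],"rot":[0,0,0],"jaw":76},{"dp":[0,0,-0.12],"rot":[0,0,0],"jaw":76},{"dp":[0,0,0],"rot":[0,0,0],"jaw":76}]'; python3 -c "
from h import *
st()"
```

```text
clock: 2.9
ee_pos: [0.423, 0.0754, 0.0137]
ee_rot: [0.651, 0.759, 0.001, 0.001]
wrist_force: [-0.2, -0.2, 0.9]
width: 0.0762
t 2.9 p [0.423  0.0754 0.0137] jaw ang 8.82 F [-0.2 -0.2  0.9] w 76.2 j6 -0.06
```

```bash
python3 -m creep '[{"dp":[0,0,-0.08],"rot":[0,0,0],"jaw":70},{"dp":[0,0,0],"rot":[0,0,0],"jaw":66},{"dp":[0,0,0],"rot":[0,0,0],"jaw":50},{"dp":[0,0,0],"rot":[0,0,0],"jaw":50},{"dp":[0,0,0],"rot":[0,0,0],"jaw":50}]'
```

```text
clock: 3.4
ee_pos: [0.4226, 0.0755, 0.0107]
ee_rot: [0.651, 0.759, 0.001, 0.001]
wrist_force: [-6.1, -0.9, 15.7]
width: 0.0621
```

```bash
python3 -m creep '[{"dp":[0,0,0.1],"rot":[0,0,0],"jaw":50},{"dp":[0,0,0.9],"rot":[0,0,0],"jaw":50},{"dp":[0,0,0.9],"rot":[0,0,0],"jaw":50},{"dp":[0,0,0],"rot":[0,0,0],"jaw":50}]'; python3 -c "
from h import *
st(); save('wrist','w3'); tmpl('w3',-.01,.12)"
```

```text
clock: 3.8
ee_pos: [0.4241, 0.0756, 0.0896]
ee_rot: [0.651, 0.759, 0.003, 0.003]
wrist_force: [0.2, -0.5, -1.0]
width: 0.0619
t 3.8 p [0.4241 0.0756 0.0896] jaw ang 8.82 F [ 0.2 -0.5 -1. ] w 61.9 j6 -0.06
[322.  53.] n 6478 z 0.0084 rect [408.  182.2] [63.3 39.7] 16.8 bed [-0.2293  0.1932]
[322. 258.] n 9919 z 0.0871 rect [423.9  76.5] [63.8 40.9] 8.8 bed [-0.2078  0.0885]
[631. 368.] n 531 z 0.0203 rect [694.9 -13.7] [18.9 53.6] 23.0 bed [0.0676 0.0126]
[453. 365.] n 715 z 0.0279 rect [544.5 -29.3] [36.2 11.4] 86.5 bed [-0.0819 -0.0108]
```

View pics/w3.png

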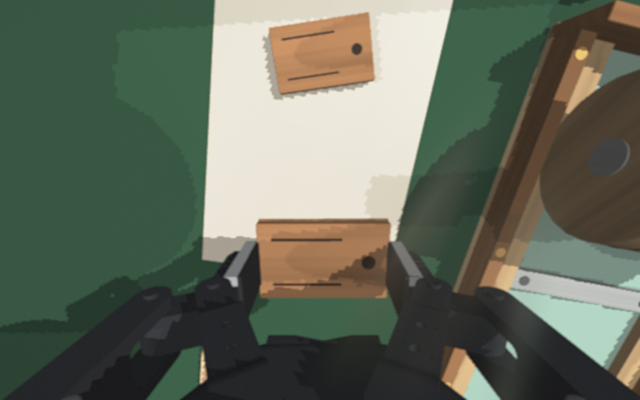

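Template 1 is held level at (322,258), and the second lies undisturbed at (322,53). I'm carrying it over the bed.

```bash
python3 -m creep '[{"dp":[0.85,-0.31,0],"rot":[0,0,-0.4],"jaw":50},{"dp":[0.85,-0.31,0],"rot":[0,0,-0.4],"jaw":50},{"dp":[0.85,-0.31,0],"rot":[0,0,-0.4],"jaw":50},{"dp":[0.85,-0.31,0],"rot":[0,0,-0.4],"jaw":50},{"dp":[0.85,-0.31,0],"rot":[0,0,-0.4],"jaw":50},{"dp":[0.85,-0.31,0],"rot":[0,0,-0.4],"jaw":50},{"dp":[0,0,0],"rot":[0,0,0],"jaw":50},{"dp":[0,0,0],"rot":[0,0,0],"jaw":50}]'; python3 -c "
from h import *
s=st(); print(tobed(s['ee_pos'])); save('wrist','w4'); tmpl('w4',-.01,.12)"
```

```text
clock: 4.65
ee_pos: [0.6254, 0.0009, 0.0838]
ee_rot: [0.727, 0.687, -0.001, -0.001]
wrist_force: [-0.4, 0.2, -0.5]
width: 0.0618
t 4.65 p [0.6254 0.0009 0.0838] jaw ang -3.19 F [-0.4  0.2 -0.5] w 61.8 j6 -0.0
(np.float64(-0.0026340611698952784), np.float64(0.023587133869912635))
[440. 105.] n 1902 z 0.0204 rect [701.5  71.2] [61.2 15.1] 85.1 bed [0.0696 0.0978]
[321. 257.] n 9715 z 0.0812 rect [625.3   1.9] [40.5 63.6] 86.7 bed [-0.0028  0.0246]
[162. 390.] n 398 z 0.0104 rect [ 475.3 -145.6] [29.6 22.1] 81.1 bed [-0.1448 -0.1306]
```

View pics/w4.png

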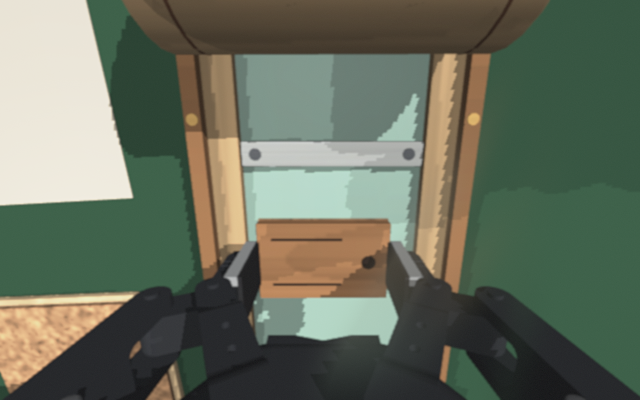

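The template sits centred and square between the bearers, and the strip's working edge runs from (243,167) to (421,165). I'm measuring that edge and the bearer edges.

```bash
cat >> h.py <<'E'
def wplane(fn,u,v,z):
    c=ctrl.calibration('wrist'); K=np.array(c['mtx']); T=np.array(c['tool_from_camera']); f=np.load(f'pics/{fn}_p.npz'); Rm=R.from_quat(f['q']).as_matrix()
    o=Rm@T[:3,3]+f['p']; d=Rm@T[:3,:3]@np.array([(u-K[0,2])/K[0,0],(v-K[1,2])/K[1,1],1]); return o+d*(z-o[2])/d[2]
E
python3 - <<'E'
from h import *
im=cv2.imread('pics/w4.png',0).astype(float)
for u in (270,300,330,360,390):
    g=np.diff(im[155:180,u]); v=155+np.argmin(g); p=wplane('w4',u,v+.5,.015); print(u,v,p.round(4),np.round(tobed(p),4))
for n,u,v in (('L',234,80),('R',431,80),('L',240,140),('R',424,140)):
    p=wplane('w4',u,v,.02);print(n,np.round(tobed(p),4))
E
```

```text
270 166 [0.592  0.0398 0.015 ] [-0.038   0.0607]
300 165 [0.6122 0.0393 0.015 ] [-0.0179  0.0613]
330 165 [0.6322 0.0382 0.015 ] [0.0022 0.0612]
360 165 [0.6522 0.0371 0.015 ] [0.0223 0.0612]
390 165 [0.6723 0.036  0.015 ] [0.0423 0.0611]
L [-0.0562  0.1142]
R [0.0629 0.1138]
L [-0.0553  0.0785]
R [0.0619 0.0782]
```

```bash
python3 -m creep '[{"dp":[0.1,0.1,-0.5],"rot":[0,0,0.03],"jaw":50},{"dp":[0,0.1,-0.5],"rot":[0,0,0],"jaw":50},{"dp":[0,0,-0.45],"rot":[0,0,0],"jaw":50},{"dp":[0,0,-0.05],"rot":[0,0,0],"jaw":50},{"dp":[0,0,0],"rot":[0,0,0],"jaw":50}]'; python3 -c "
from h import *
s=st(); print(tobed(s['ee_pos']))"
```

```text
clock: 5.2
ee_pos: [0.6295, 0.0093, 0.0255]
ee_rot: [0.725, 0.688, -0.0, -0.0]
wrist_force: [0.3, -0.7, -0.3]
width: 0.0621
t 5.2 p [0.6295 0.0093 0.0255] jaw ang -3.0 F [ 0.3 -0.7 -0.3] w 62.1 j6 0.01
(np.float64(0.0009710166990032256), np.float64(0.03221316964661684))
```

```bash
python3 -m creep '[{"dp":[0,0,-0.05],"rot":[0,0,0],"jaw":50},{"dp":[0.01,0.1,0],"rot":[0,0,0],"jaw":50},{"dp":[0,0.05,0],"rot":[0,0,0],"jaw":50},{"dp":[0,0.02,0],"rot":[0,0,0],"jaw":50},{"dp":[0,0,0],"rot":[0,0,0],"jaw":50}]'; python3 -c "
from h import *
s=st(); print(tobed(s['ee_pos']))"
```

```text
clock: 5.7
ee_pos: [0.6305, 0.016, 0.0235]
ee_rot: [0.725, 0.688, 0.0, 0.0]
wrist_force: [0.7, 0.8, 0.1]
width: 0.0618
t 5.7 p [0.6305 0.016  0.0235] jaw ang -3.02 F [0.7 0.8 0.1] w 61.8 j6 0.02
(np.float64(0.001630559637871198), np.float64(0.03893708663088747))
```

No contact yet, so I'm nudging on in 1 mm steps.

```bash
python3 -m creep '[{"dp":[0,0.025,0],"rot":[0,0,0],"jaw":50},{"dp":[0,0,0],"rot":[0,0,0],"jaw":50}]'|grep -E "pos|force"; python3 -m creep '[{"dp":[0,0.025,0],"rot":[0,0,0],"jaw":50},{"dp":[0,0,0],"rot":[0,0,0],"jaw":50}]'|grep -E "pos|force"
```

```text
ee_pos: [0.6304, 0.0169, 0.0233]
wrist_force: [-0.7, 0.5, -0.5]
ee_pos: [0.6304, 0.0177, 0.0233]
wrist_force: [0.2, -1.0, 0.2]
```

```bash
python3 -m creep '[{"dp":[0,0.025,0],"rot":[0,0,0],"jaw":50},{"dp":[0,0,0],"rot":[0,0,0],"jaw":50}]'|grep -E "pos|force"; python3 -m creep '[{"dp":[0,0.025,0],"rot":[0,0,0],"jaw":50},{"dp":[0,0,0],"rot":[0,0,0],"jaw":50}]'|grep -E "pos|force"
```

```text
ee_pos: [0.6304, 0.0178, 0.0233]
wrist_force: [-0.9, -7.8, 1.3]
ee_pos: [0.6304, 0.0179, 0.0234]
wrist_force: [-0.6, -15.0, 1.4]
```

```bash
python3 -m creep '[{"dp":[0,-0.05,-0.02],"rot":[0,0,0],"jaw":50},{"dp":[0,0,0],"rot":[0,0,0],"jaw":72},{"dp":[0,0,0],"rot":[0,0,0],"jaw":72},{"dp":[0,0,0],"rot":[0,0,0],"jaw":72},{"dp":[0,0,0.3],"rot":[0,0,0],"jaw":72},{"dp":[0,0,1],"rot":[0,0,0],"jaw":72},{"dp":[0,0,1],"rot":[0,0,0],"jaw":72},{"dp":[0,0,0.6],"rot":[0,0,0],"jaw":72}]'|grep -E "pos|force|width"; python3 -m creep '[{"dp":[-0.92,0.68,0],"rot":[0,0,0.67],"jaw":76},{"dp":[-0.92,0.68,0],"rot":[0,0,0.67],"jaw":76},{"dp":[-0.92,0.68,0],"rot":[0,0,0.67],"jaw":76},{"dp":[-0.92,0.68,0],"rot":[0,0,0.67],"jaw":76},{"dp":[-0.92,0.68,0],"rot":[0,0,0.67],"jaw":76},{"dp":[-0.92,0.68,0],"rot":[0,0,0.67],"jaw":76},{"dp":[0,0,-0.8],"rot":[0,0,0],"jaw":76},{"dp":[0,0,0],"rot":[0,0,0],"jaw":76}]'|grep -E "pos|force|width"
python3 - <<'E'
from h import *
st(); save('wrist','w5'); tmpl('w5',-.01,.03)
im,d=save('top','top2')
h=cv2.cvtColor(im,cv2.COLOR_RGB2HSV); m=np.zeros(d.shape,np.uint8); m[120:200,300:430]=1
m&=((h[...,0]<22)&(h[...,1]>130)&(h[...,2]<215)).astype(np.uint8); m[:140]=0; m[185:]=0
n,l,s,c=cv2.connectedComponentsWithStats(m)
for i in range(1,n):
    if s[i,4]>60: 
        w=np.array([onplane('top',a,b,.02)[:2] for b,a in zip(*np.where(l==i))])*1000; r=cv2.minAreaRect(w.astype(np.float32)); print(c[i],r,tobed(np.array(r[0])/1000))
E
```

```text
ee_pos: [0.6312, 0.0179, 0.1428]
wrist_force: [0.5, 0.4, 0.2]
width: 0.0722
ee_pos: [0.4079, 0.1813, 0.1052]
wrist_force: [1.1, -0.6, 0.4]
width: 0.0757
t 8.1 p [0.4079 0.1813 0.1052] jaw ang 17.17 F [ 1.1 -0.6  0.4] w 75.7 j6 0.04
[437.  68.] n 5767 z 0.0083 rect [454.3 301.5] [64.7 40.2] 12.3 bed [-0.1892  0.3148]
[323. 204.] n 3783 z 0.0084 rect [407.7 182.8] [63.1 39.7] 16.9 bed [-0.2296  0.1938]
[508. 268.] n 1188 z 0.0282 rect [556.7 183. ] [63. 15.] 89.4 bed [-0.0808  0.2018]
[420.9078341  161.39631336] ((624.8115844726562, -263.7041931152344), (13.761246681213379, 122.17893981933594), 86.93143463134766) (np.float64(0.010637747973632816), np.float64(-0.24067112021850587))
[318.41391941 162.77655678] ((627.66796875, 16.98295783996582), (34.445858001708984, 59.35792541503906), 85.17556762695312) (np.float64(-0.0012178733970642612), np.float64(0.039772743261489864))
```

```bash
python3 -m creep '[{"dp":[0,0.03,-0.9],"rot":[0,0,0],"jaw":76},{"dp":[0,0,-0.9],"rot":[0,0,0],"jaw":76},{"dp":[0,0,-0.35],"rot":[0,0,0],"jaw":76},{"dp":[0,0,-0.17],"rot":[0,0,0],"jaw":72},{"dp":[0,0,0],"rot":[0,0,0],"jaw":66},{"dp":[0,0,0],"rot":[0,0,0],"jaw":50},{"dp":[0,0,0],"rot":[0,0,0],"jaw":50},{"dp":[0,0,0],"rot":[0,0,0],"jaw":50}]'|grep -E "pos|force|width"; python3 -m creep '[{"dp":[0,0,0.1],"rot":[0,0,0],"jaw":50},{"dp":[0,0,0.9],"rot":[0,0,0],"jaw":50},{"dp":[0,0,0.9],"rot":[0,0,0],"jaw":50},{"dp":[0,0,0],"rot":[0,0,0],"jaw":50}]'|grep -E "pos|force|width"
python3 -c "
from h import *
st(); save('wrist','w6'); tmpl('w6',-.01,.12)"
```

```text
ee_pos: [0.4105, 0.1822, 0.0155]
wrist_force: [-3.8, -3.4, 6.4]
width: 0.0597
ee_pos: [0.412, 0.183, 0.0948]
wrist_force: [0.9, -0.1, 0.2]
width: 0.0594
t 9.4 p [0.412  0.183  0.0948] jaw ang 17.06 F [ 0.9 -0.1  0.2] w 59.4 j6 0.04
[434.  67.] n 6274 z 0.0084 rect [454.5 301.5] [64.7 40.2] 12.2 bed [-0.1891  0.3149]
[322. 252.] n 8895 z 0.0874 rect [411.7 184.7] [63.2 40. ] 16.9 bed [-0.2257  0.196 ]
[590. 250.] n 1919 z 0.044 rect [591.6 218. ] [ 9.9 77. ] 87.3 bed [-0.0478  0.2386]
[514. 265.] n 905 z 0.0282 rect [557.4 191.9] [45.8 12.9] 85.7 bed [-0.0806  0.2108]
[614. 340.] n 1960 z 0.0881 rect [583.2 183.3] [ 9.4 37. ] 87.4 bed [-0.0544  0.2035]
[450. 364.] n 725 z 0.0277 rect [551.4  92.9] [35.7 11.6] 86.7 bed [-0.0813  0.1116]
```

The second grip came out too shallow, with the template top 7.4 mm under the TCP. I'm setting it down and regripping lower.

```bash
python3 -m creep '[{"dp":[0,0,-0.9],"rot":[0,0,0],"jaw":50},{"dp":[0,0,-0.9],"rot":[0,0,0],"jaw":50},{"dp":[0,0,-0.17],"rot":[0,0,0],"jaw":50},{"dp":[0,0,0],"rot":[0,0,0],"jaw":50},{"dp":[0,0.02,0],"rot":[0,0,0],"jaw":76},{"dp":[0,0.02,0],"rot":[0,0,0],"jaw":76},{"dp":[0,0,-0.05],"rot":[0,0,0],"jaw":76},{"dp":[0,0,-0.05],"rot":[0,0,0],"jaw":76}]'|grep -E "pos|force|width"
```

```text
ee_pos: [0.4097, 0.1839, 0.0069]
wrist_force: [0.8, -0.5, 0.2]
width: 0.076
```

```bash
python3 -m creep '[{"dp":[0.01,0,0.1],"rot":[0,0,0],"jaw":70},{"dp":[0,0,0],"rot":[0,0,0],"jaw":66},{"dp":[0,0,0],"rot":[0,0,0],"jaw":50},{"dp":[0,0,0],"rot":[0,0,0],"jaw":50},{"dp":[0,0,0],"rot":[0,0,0],"jaw":50}]'|grep -E "pos|force|width"; python3 -m creep '[{"dp":[0,0,0.1],"rot":[0,0,0],"jaw":50},{"dp":[0,0,0.9],"rot":[0,0,0],"jaw":50},{"dp":[0,0,0.9],"rot":[0,0,0],"jaw":50},{"dp":[0,0,0],"rot":[0,0,0],"jaw":50}]'|grep -E "pos|force|width"
python3 -c "
from h import *
st(); save('wrist','w7'); tmpl('w7',.07,.12)"
```

```text
ee_pos: [0.4103, 0.1839, 0.0118]
wrist_force: [-5.3, -1.7, 16.7]
width: 0.0618
ee_pos: [0.4118, 0.1845, 0.0908]
wrist_force: [-0.0, 0.7, -0.9]
width: 0.0614
t 11.15 p [0.4118 0.1845 0.0908] jaw ang 17.08 F [-0.   0.7 -0.9] w 61.4 j6 0.04
[321. 256.] n 9498 z 0.0871 rect [411.7 185.5] [63.4 40.2] 17.0 bed [-0.2257  0.1967]
[618. 346.] n 1613 z 0.0879 rect [580.5 183.3] [ 9.3 31.9] 87.3 bed [-0.0571  0.2034]
```

```bash
python3 -m creep '[{"dp":[0.5,-1,0.5],"rot":[0,0,-0.57],"jaw":50},{"dp":[0.5,-1,0.5],"rot":[0,0,-0.57],"jaw":50},{"dp":[0.5,-1,0.2],"rot":[0,0,-0.57],"jaw":50},{"dp":[0.97,-0.6,0],"rot":[0,0,-0.57],"jaw":50},{"dp":[0.97,-0.6,0],"rot":[0,0,-0.57],"jaw":50},{"dp":[0.97,-0.6,0],"rot":[0,0,-0.57],"jaw":50},{"dp":[0.97,-0.6,-0.5],"rot":[0,0,-0.57],"jaw":50},{"dp":[0,0,-0.7],"rot":[0,0,0],"jaw":50}]'|grep -E "width"
python3 -m creep '[{"dp":[0,0,0],"rot":[0,0,0],"jaw":50},{"dp":[0,0,0],"rot":[0,0,0],"jaw":50}]'|grep -E "width"
python3 -c "
from h import *
s=st(); print(tobed(s['ee_pos'])); save('wrist','w8'); tmpl('w8',.005,.12)"
```

```text
width: 0.0613
width: 0.0616
t 12.2 p [ 0.6245 -0.0318  0.0862] jaw ang -2.86 F [-0.1 -0.3 -0.1] w 61.6 j6 -0.06
(np.float64(-0.0018366191411107549), np.float64(-0.00915400006054562))
[328. 146.] n 5875 z 0.0204 rect [630.8  18.1] [38.6 63.5] 87.1 bed [0.0018 0.0411]
[321. 256.] n 9567 z 0.0825 rect [624.4 -30.6] [40.5 63.1] 86.7 bed [-0.002  -0.0079]
[163. 390.] n 439 z 0.0104 rect [ 473.7 -181.1] [30.7 23.6] 84.4 bed [-0.1445 -0.1661]
```

View pics/w8.png

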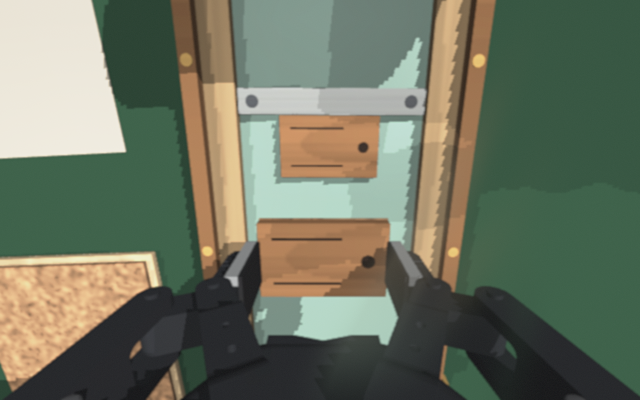

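The first template is tight against the strip at (328,146), and the held one is about 9 mm short of it. I'm lowering it and pushing it up.

```bash
python3 -m creep '[{"dp":[0.08,0,-0.5],"rot":[0,0,0],"jaw":50},{"dp":[0,0,-0.5],"rot":[0,0,0],"jaw":50},{"dp":[0,0,-0.45],"rot":[0,0,0],"jaw":50},{"dp":[0,0,-0.05],"rot":[0,0,0],"jaw":50},{"dp":[0,0.1,0],"rot":[0,0,0],"jaw":50},{"dp":[0.01,0.05,0],"rot":[0,0,0],"jaw":50},{"dp":[0,0.03,0],"rot":[0,0,0],"jaw":50},{"dp":[0,0,0],"rot":[0,0,0],"jaw":50}]'|grep -E "pos|force|width"; python3 -m creep '[{"dp":[0,0.025,0],"rot":[0,0,0],"jaw":50},{"dp":[0,0,0],"rot":[0,0,0],"jaw":50}]'|grep -E "pos|force"
```

```text
ee_pos: [0.6291, -0.0247, 0.0278]
wrist_force: [-0.0, 0.3, -0.5]
width: 0.0615
ee_pos: [0.6288, -0.0239, 0.027]
wrist_force: [0.7, 0.1, 0.5]
```

```bash
python3 -m creep '[{"dp":[0,0,-0.05],"rot":[0,0,0],"jaw":50},{"dp":[0,0.025,0],"rot":[0,0,0],"jaw":50},{"dp":[0,0,0],"rot":[0,0,0],"jaw":50}]'|grep -E "pos|force"; python3 -m creep '[{"dp":[0,0.025,0],"rot":[0,0,0],"jaw":50},{"dp":[0,0,0],"rot":[0,0,0],"jaw":50}]'|grep -E "pos|force"
```

```text
ee_pos: [0.6287, -0.0229, 0.0247]
wrist_force: [-0.5, -0.3, -0.1]
ee_pos: [0.6288, -0.0221, 0.0249]
wrist_force: [-0.1, -1.6, -0.1]
```

```bash
python3 -m creep '[{"dp":[0,0.025,0],"rot":[0,0,0],"jaw":50},{"dp":[0,0,0],"rot":[0,0,0],"jaw":50}]'|grep -E "pos|force"; python3 -m creep '[{"dp":[0,-0.02,-0.02],"rot":[0,0,0],"jaw":50},{"dp":[0,0,0],"rot":[0,0,0],"jaw":72},{"dp":[0,0,0],"rot":[0,0,0],"jaw":72},{"dp":[0,0,0],"rot":[0,0,0],"jaw":72},{"dp":[0,0,0.3],"rot":[0,0,0],"jaw":72},{"dp":[0,0,1],"rot":[0,0,0],"jaw":72},{"dp":[0,0,1],"rot":[0,0,0],"jaw":72},{"dp":[0,0,1],"rot":[0,0,0],"jaw":72}]'|grep -E "pos|force|width"
python3 -m creep '[{"dp":[0,0,0],"rot":[0,0,0],"jaw":72},{"dp":[0,0,0],"rot":[0,0,0],"jaw":72}]'|grep -E "width"
python3 -c "
from h import *
s=st(); print(tobed(s['ee_pos'])); save('wrist','w9'); save('top','top3'); P=tmpl('w9',.005,.03)
print('roller top ridge'); 
d=np.load('pics/top3.npy'); T=cloud('top',d); m=(T[...,2]>.1)&(T[...,2]<.13)&(T[...,0]>.5)&(T[...,1]>.05)&(T[...,1]<.25)
q=T[m]; b=(q[:,:2]-BED)@np.c_[BX,BY]; print(q[:,2].max(),b.mean(0),b.min(0),b.max(0)); r=np.linalg.lstsq(np.c_[b[:,1]**2,b[:,1],b[:,0],np.ones(len(b))],q[:,2],rcond=None)[0]; print('crown',-r[1]/2/r[0])"
```

```text
ee_pos: [0.6287, -0.022, 0.0249]
wrist_force: [-1.9, -8.5, 0.1]
ee_pos: [0.6287, -0.0216, 0.1586]
wrist_force: [0.8, 0.6, 0.4]
width: 0.072
width: 0.072
t 14.95 p [ 0.629  -0.0217  0.1575] jaw ang -2.88 F [ 0.   0.4 -1.7] w 72.0 j6 -0.04
(np.float64(0.0021703122791718863), np.float64(0.001201096816706531))
[322. 170.] n 5981 z 0.0204 rect [629.7  -1.8] [79.5 63.1] 87.1 bed [0.0018 0.0211]
[252. 325.] n 559 z 0.0211 rect [ 552.3 -156.2] [61.  20.2] 87.1 bed [-0.0674 -0.1372]
roller top ridge
0.11789205561643519 [-0.00125234  0.16363219] [-0.07511778  0.12788962] [0.0744816  0.19720615]
crown 0.16388402772008814
```

View pics/w9.png

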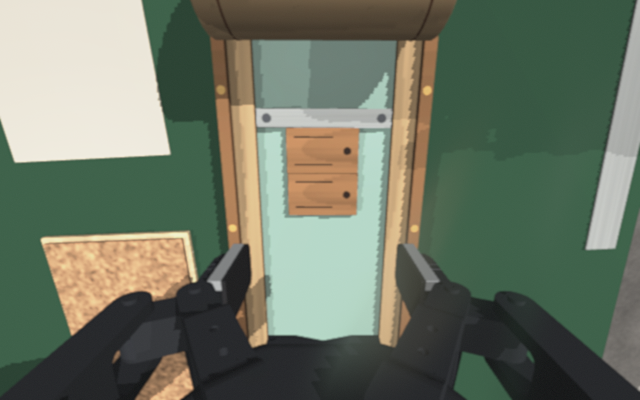

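The row is tight, square and touching the strip, with both templates around (322,170). Next is the roller: crown at bed y = 164 mm, mark at −159 mm. I'm moving above it and feeling for contact.

```bash
python3 -m creep '[{"dp":[0.04,0.9,0],"rot":[0,0,0],"jaw":72},{"dp":[0.04,0.9,0],"rot":[0,0,0],"jaw":72},{"dp":[0.04,0.9,0],"rot":[0,0,0],"jaw":72},{"dp":[0.04,0.9,0],"rot":[0,0,0],"jaw":72},{"dp":[0.02,0.74,0],"rot":[0,0,0],"jaw":72},{"dp":[0,0,-0.5],"rot":[0,0,0],"jaw":72},{"dp":[0,0,-0.4],"rot":[0,0,0],"jaw":72},{"dp":[0,0,0],"rot":[0,0,0],"jaw":72}]'|grep -E "pos|force"; python3 -m creep '[{"dp":[0,0,-0.1],"rot":[0,0,0],"jaw":72},{"dp":[0,0,0],"rot":[0,0,0],"jaw":72}]'|grep -E "pos|force"; python3 -m creep '[{"dp":[0,0,-0.05],"rot":[0,0,0],"jaw":72},{"dp":[0,0,0],"rot":[0,0,0],"jaw":72}]'|grep -E "pos|force"
```

```text
ee_pos: [0.6351, 0.1512, 0.1171]
wrist_force: [-0.2, -0.5, -0.9]
ee_pos: [0.6361, 0.1512, 0.116]
wrist_force: [0.5, -0.3, -0.3]
ee_pos: [0.6363, 0.1517, 0.1154]
wrist_force: [-2.0, -0.8, 8.0]
```

```bash
python3 -m creep '[{"dp":[-0.01,-0.2,-0.02],"rot":[0,0,0],"jaw":72},{"dp":[-0.03,-0.5,0],"rot":[0,0,0],"jaw":72},{"dp":[-0.02,-0.4,0],"rot":[0,0,0],"jaw":72}]'|grep -E "pos|force"; python3 -m creep '[{"dp":[0,0,0.35],"rot":[0,0,0],"jaw":72},{"dp":[0,0,0],"rot":[0,0,0],"jaw":72},{"dp":[0,0,0],"rot":[0,0,0],"jaw":72}]'|grep -E "pos|force"
cat >> h.py <<'E'
def roller():
    s=st(); print('tcp bed',np.round(tobed(s['ee_pos']),4))
    im,d=ctrl.get_image('top'); T=cloud('top',d); B=np.stack([(T[...,:2]-BED)@BX,(T[...,:2]-BED)@BY],-1)
    m=(T[...,2]>.085)&(T[...,2]<.116)&(abs(B[...,0])<.09)&(abs(B[...,1])<.24); b=B[m]; z=T[...,2][m]
    for sgn in (1,-1):
        # sample away from gripper: roller ends
        k=(b[:,0]*sgn>.05)
        if k.sum()>30:
            q=b[k]; zz=z[k]; top=q[zz>.1]; print('side',sgn,k.sum(),'mid of z>.1: y',np.round((np.percentile(top[:,1],2)+np.percentile(top[:,1],98))/2,4))
    return im
E
python3 -c "
from h import *
roller()"
```

```text
ee_pos: [0.6339, 0.1072, 0.1152]
wrist_force: [-2.0, 0.1, 7.1]
ee_pos: [0.6337, 0.1084, 0.1277]
wrist_force: [-0.0, -0.5, -0.2]
t 16.85 p [0.6337 0.1084 0.1277] jaw ang -2.86 F [-0.  -0.5 -0.2] w 72.0 j6 0.16
tcp bed [1.000e-04 1.313e-01]
```

```bash
cat >> h.py <<'E'
from scipy.optimize import least_squares
def rol(names=('scene','wrist')):
    s=st(); print('tcp bed',np.round(tobed(s['ee_pos']),4))
    for n in names:
        pose=(s['ee_pos'],s['ee_rot']); im,d=ctrl.get_image(n); T=cloud(n,d,pose)[(d>.05)]
        b=np.c_[(T[:,:2]-BED)@BX,(T[:,:2]-BED)@BY,T[:,2]]
        b=b[(abs(b[:,0])<.07)&(abs(b[:,1])<.225)&(b[:,2]>.06)&(b[:,2]<.116)]
        if len(b)<50: print(n,'few',len(b)); continue
        f=lambda p:np.hypot(b[:,1]-p[0]-p[1]*b[:,0],b[:,2]-.065-p[2])-.045
        best=min((least_squares(f,[y0,0,0],loss='soft_l1',f_scale=.002) for y0 in (np.median(b[:,1]),np.median(b[:,1])+.03,np.median(b[:,1])-.03)),key=lambda r:r.cost)
        print(n,len(b),'axis y',best.x[0].round(4),'yaw',best.x[1].round(3),'dz',best.x[2].round(4),'rms',np.sqrt(np.mean(np.clip(f(best.x),-.01,.01)**2)).round(4))
E
python3 -c "
from h import *
rol()"
```

```text
t 16.9 p [0.6335 0.1084 0.1272] jaw ang -2.85 F [-0.2 -0.   0. ] w 72.1 j6 0.16
tcp bed [-0.0002  0.1314]
scene 1429 axis y 0.1239 yaw -0.0 dz 0.0013 rms 0.0013
wrist 28790 axis y 0.1225 yaw -0.001 dz 0.0004 rms 0.0005
```

```bash
python3 -m creep '[{"dp":[0,0,-0.25],"rot":[0,0,0],"jaw":72},{"dp":[0,0,-0.08],"rot":[0,0,0],"jaw":72},{"dp":[-0.01,-0.2,-0.02],"rot":[0,0,0],"jaw":72},{"dp":[-0.03,-0.5,0],"rot":[0,0,0],"jaw":72},{"dp":[-0.02,-0.4,0],"rot":[0,0,0],"jaw":72}]'|grep -E "pos|force"; python3 -m creep '[{"dp":[0,0,0.35],"rot":[0,0,0],"jaw":72},{"dp":[0,0,0],"rot":[0,0,0],"jaw":72},{"dp":[0,0,0],"rot":[0,0,0],"jaw":72},{"dp":[0,0,0],"rot":[0,0,0],"jaw":72}]'|grep -E "pos|force"
python3 -c "
from h import *
rol(('wrist',))"
```

```text
ee_pos: [0.6314, 0.0637, 0.1153]
wrist_force: [-7.9, -0.7, 20.6]
ee_pos: [0.6309, 0.0644, 0.1263]
wrist_force: [0.0, 0.7, -0.2]
t 17.9 p [0.6309 0.0644 0.1263] jaw ang -2.84 F [ 0.   0.7 -0.2] w 71.6 j6 0.09
tcp bed [-0.0005  0.0873]
wrist 29371 axis y 0.0807 yaw -0.001 dz 0.0001 rms 0.0005
```

```bash
python3 -m creep '[{"dp":[0,0,-0.25],"rot":[0,0,0],"jaw":72},{"dp":[0,0,-0.07],"rot":[0,0,0],"jaw":72},{"dp":[-0.01,-0.2,-0.01],"rot":[0,0,0],"jaw":72},{"dp":[-0.03,-0.5,0],"rot":[0,0,0],"jaw":72},{"dp":[-0.02,-0.4,0],"rot":[0,0,0],"jaw":72}]'|grep -E "pos|force"; python3 -m creep '[{"dp":[0,0,0.35],"rot":[0,0,0],"jaw":72},{"dp":[0,0,0],"rot":[0,0,0],"jaw":72},{"dp":[0,0,0],"rot":[0,0,0],"jaw":72},{"dp":[0,0,0],"rot":[0,0,0],"jaw":72}]'|grep -E "pos|force"
python3 -c "
from h import *
rol(('wrist',))"
```

```text
ee_pos: [0.629, 0.0194, 0.115]
wrist_force: [-2.1, -1.1, 8.6]
ee_pos: [0.6286, 0.0205, 0.1274]
wrist_force: [-0.6, 0.7, -0.1]
t 18.85 p [0.6286 0.0205 0.1274] jaw ang -2.84 F [-0.6  0.7 -0.1] w 72.0 j6 0.02
tcp bed [-0.0005  0.0433]
wrist 29071 axis y 0.0364 yaw -0.001 dz 0.0001 rms 0.0005
```

```bash
python3 -m creep '[{"dp":[0,0,-0.25],"rot":[0,0,0],"jaw":72},{"dp":[0,0,-0.07],"rot":[0,0,0],"jaw":72},{"dp":[-0.01,-0.2,-0.01],"rot":[0,0,0],"jaw":72},{"dp":[-0.03,-0.5,0],"rot":[0,0,0],"jaw":72},{"dp":[-0.02,-0.4,0],"rot":[0,0,0],"jaw":72}]'|grep -E "pos|force"; python3 -m creep '[{"dp":[0,0,0.35],"rot":[0,0,0],"jaw":72},{"dp":[0,0,0],"rot":[0,0,0],"jaw":72},{"dp":[0,0,0],"rot":[0,0,0],"jaw":72},{"dp":[0,0,0],"rot":[0,0,0],"jaw":72}]'|grep -E "pos|force"
python3 -c "
from h import *
rol(('wrist',))"
```

```text
ee_pos: [0.6264, -0.0246, 0.1154]
wrist_force: [-3.6, -0.1, 8.2]
ee_pos: [0.6263, -0.0235, 0.1283]
wrist_force: [-0.9, 0.8, 0.4]
t 19.8 p [ 0.6263 -0.0235  0.1283] jaw ang -2.84 F [-0.9  0.8  0.4] w 72.2 j6 -0.05
tcp bed [-0.0005 -0.0007]
wrist 27867 axis y -0.0119 yaw -0.0 dz 0.0001 rms 0.0005
```

```bash
python3 -m creep '[{"dp":[0,-0.08,-0.25],"rot":[0,0,0],"jaw":72},{"dp":[0,0,-0.09],"rot":[0,0,0],"jaw":72},{"dp":[-0.01,-0.2,-0.01],"rot":[0,0,0],"jaw":72},{"dp":[-0.03,-0.5,0],"rot":[0,0,0],"jaw":72},{"dp":[-0.02,-0.4,0],"rot":[0,0,0],"jaw":72}]'|grep -E "pos|force"; python3 -m creep '[{"dp":[0,0,0.35],"rot":[0,0,0],"jaw":72},{"dp":[0,0,0],"rot":[0,0,0],"jaw":72},{"dp":[0,0,0],"rot":[0,0,0],"jaw":72},{"dp":[0,0,0],"rot":[0,0,0],"jaw":72}]'|grep -E "pos|force"
python3 -c "
from h import *
rol(('wrist',))"
```

```text
ee_pos: [0.6239, -0.072, 0.1155]
wrist_force: [-4.9, -0.8, 9.6]
ee_pos: [0.6238, -0.0707, 0.1283]
wrist_force: [-0.2, -0.7, -0.9]
t 20.75 p [ 0.6238 -0.0707  0.1283] jaw ang -2.84 F [-0.2 -0.7 -0.9] w 72.0 j6 -0.12
tcp bed [-0.0004 -0.048 ]
wrist 27910 axis y -0.0591 yaw -0.0 dz 0.0001 rms 0.0005
```

```bash
python3 -m creep '[{"dp":[0,0,-0.25],"rot":[0,0,0],"jaw":72},{"dp":[0,0,-0.08],"rot":[0,0,0],"jaw":72},{"dp":[-0.01,-0.2,-0.01],"rot":[0,0,0],"jaw":72},{"dp":[-0.03,-0.5,0],"rot":[0,0,0],"jaw":72},{"dp":[-0.02,-0.4,0],"rot":[0,0,0],"jaw":72}]'|grep -E "pos|force"; python3 -m creep '[{"dp":[0,0,0.35],"rot":[0,0,0],"jaw":72},{"dp":[0,0,0],"rot":[0,0,0],"jaw":72},{"dp":[0,0,0],"rot":[0,0,0],"jaw":72},{"dp":[0,0,0],"rot":[0,0,0],"jaw":72}]'|grep -E "pos|force"
python3 -c "
from h import *
rol(('wrist',))"
```

```text
ee_pos: [0.6214, -0.1159, 0.1156]
wrist_force: [-4.0, 0.2, 7.5]
ee_pos: [0.6215, -0.1147, 0.1288]
wrist_force: [0.3, -0.2, -0.8]
t 21.7 p [ 0.6215 -0.1147  0.1288] jaw ang -2.84 F [ 0.3 -0.2 -0.8] w 72.0 j6 -0.19
tcp bed [-0.0005 -0.092 ]
wrist 27124 axis y -0.1073 yaw -0.0 dz 0.0001 rms 0.0005
```

```bash
python3 -m creep '[{"dp":[0,-0.15,-0.25],"rot":[0,0,0],"jaw":72},{"dp":[0,0,-0.1],"rot":[0,0,0],"jaw":72},{"dp":[-0.01,-0.2,-0.01],"rot":[0,0,0],"jaw":72},{"dp":[-0.02,-0.4,0],"rot":[0,0,0],"jaw":72},{"dp":[-0.02,-0.3,0],"rot":[0,0,0],"jaw":72},{"dp":[0,-0.15,0],"rot":[0,0,0],"jaw":72},{"dp":[0,0,0],"rot":[0,0,0],"jaw":72}]'|grep -E "pos|force"; python3 -m creep '[{"dp":[0,0,0.35],"rot":[0,0,0],"jaw":72},{"dp":[0,0,0],"rot":[0,0,0],"jaw":72},{"dp":[0,0,0],"rot":[0,0,0],"jaw":72},{"dp":[0,0,0],"rot":[0,0,0],"jaw":72}]'|grep -E "pos|force"
python3 -c "
from h import *
rol(('wrist',));save('wrist','w10')"
```

```text
ee_pos: [0.6193, -0.1646, 0.1154]
wrist_force: [-7.3, -0.1, 14.1]
ee_pos: [0.6195, -0.1632, 0.1283]
wrist_force: [-0.2, 0.0, 0.1]
t 22.85 p [ 0.6195 -0.1632  0.1283] jaw ang -2.87 F [-0.2  0.   0.1] w 72.1 j6 -0.26
tcp bed [ 0.     -0.1406]
wrist 31684 axis y -0.1344 yaw -0.0 dz 0.0001 rms 0.0005
```

View pics/w10.png

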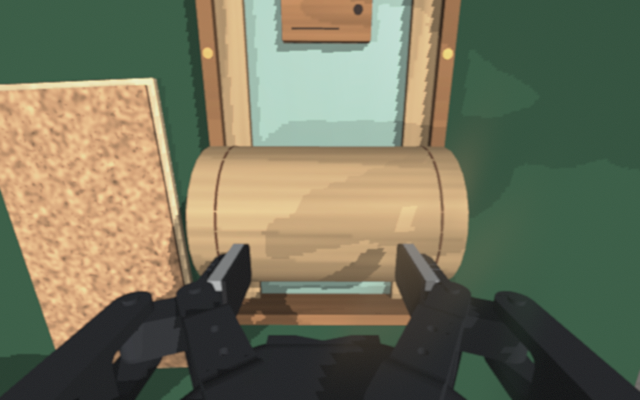

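```bash
python3 -m creep '[{"dp":[0.02,0.44,0],"rot":[0,0,0],"jaw":72},{"dp":[0,0,-0.25],"rot":[0,0,0],"jaw":72},{"dp":[0,0,-0.1],"rot":[0,0,0],"jaw":72},{"dp":[-0.01,-0.2,-0.01],"rot":[0,0,0],"jaw":72},{"dp":[-0.01,-0.3,0],"rot":[0,0,0],"jaw":72},{"dp":[-0.01,-0.3,0],"rot":[0,0,0],"jaw":72},{"dp":[-0.01,-0.15,0],"rot":[0,0,0],"jaw":72},{"dp":[0,-0.1,0],"rot":[0,0,0],"jaw":72}]'|grep -E "pos|force"; python3 -m creep '[{"dp":[0,-0.05,0],"rot":[0,0,0],"jaw":72},{"dp":[0,0,0],"rot":[0,0,0],"jaw":72},{"dp":[0,0,0.35],"rot":[0,0,0],"jaw":72},{"dp":[0,0,0],"rot":[0,0,0],"jaw":72},{"dp":[0,0,0],"rot":[0,0,0],"jaw":72},{"dp":[0,0,0],"rot":[0,0,0],"jaw":72}]'|grep -E "pos|force"
python3 -c "
from h import *
rol(('wrist','scene'))"
```

```text
ee_pos: [0.6184, -0.1887, 0.1153]
wrist_force: [-10.5, 1.0, 14.3]
ee_pos: [0.6187, -0.1897, 0.1279]
wrist_force: [1.1, 0.6, -0.4]
t 24.35 p [ 0.6187 -0.1897  0.1279] jaw ang -2.88 F [ 1.1  0.6 -0.4] w 71.9 j6 -0.3
tcp bed [ 0.0007 -0.1671]
wrist 32506 axis y -0.1574 yaw 0.0 dz 0.0001 rms 0.0005
scene 1585 axis y -0.1579 yaw 0.0 dz 0.0014 rms 0.0016
```

```bash
python3 -m creep '[{"dp":[0,0,0.9],"rot":[0,0,0],"jaw":76},{"dp":[0.05,1,0],"rot":[0,0,0],"jaw":76},{"dp":[0.05,1,0],"rot":[0,0,0],"jaw":76},{"dp":[0.05,1,0],"rot":[0,0,0],"jaw":76},{"dp":[0.05,1,0],"rot":[0,0,0],"jaw":76},{"dp":[0,0.2,0],"rot":[0,0,0],"jaw":76},{"dp":[0,0,0],"rot":[0,0,0],"jaw":76},{"dp":[0,0,0],"rot":[0,0,0],"jaw":76}]'|grep -E "pos|force"
python3 -c "
from h import *
rol(('top','scene'))
im,d=save('top','top4'); cv2.imwrite('pics/crop4.png',cv2.resize(im[120:210,340:440,::-1],None,fx=6,fy=6,interpolation=cv2.INTER_CUBIC))
save('wrist','w11'); tmpl('w11',.005,.03)"
```

```text
ee_pos: [0.6268, -0.0227, 0.1643]
wrist_force: [-0.2, -1.0, 0.5]
t 25.25 p [ 0.6268 -0.0227  0.1643] jaw ang -2.91 F [-0.2 -1.   0.5] w 76.3 j6 -0.04
tcp bed [-0.      0.0001]
top 1820 axis y -0.1586 yaw 0.001 dz 0.0004 rms 0.0021
scene 1610 axis y -0.1579 yaw -0.001 dz 0.0015 rms 0.0016
[325. 167.] n 5720 z 0.0204 rect [629.6  -1.6] [79.  63.2] 87.1 bed [0.0017 0.0213]
[162. 381.] n 1633 z 0.0105 rect [ 413.5 -244.2] [70.4 66.6] 0.6 bed [-0.2014 -0.2323]
```

View pics/crop4.png

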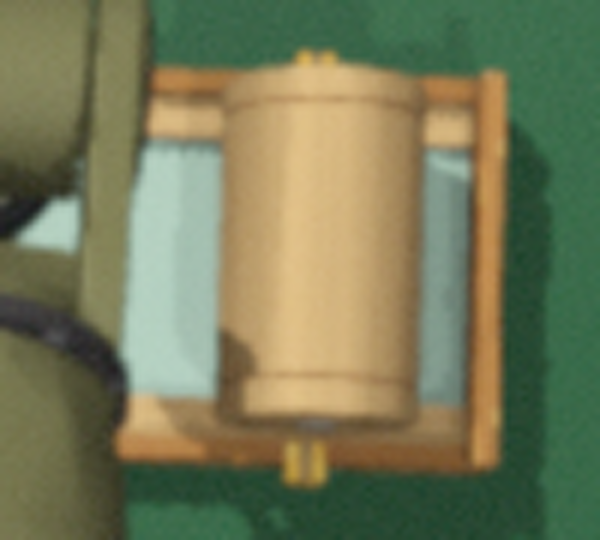

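Both pointers, at crop (317,55) and (305,465), line up with the roller axis: −158.6 mm against about −159.7 mm in the same camera. The row hasn't moved, so I'm picking up the nearer template.

```bash
python3 -m creep '[{"dp":[0.04,0.02,-0.9],"rot":[0,0,0],"jaw":74},{"dp":[0,0,-0.9],"rot":[0,0,0],"jaw":74},{"dp":[0,0,-0.9],"rot":[0,0,0],"jaw":74},{"dp":[0,0,-0.5],"rot":[0,0,0],"jaw":74},{"dp":[0,0,-0.25],"rot":[0,0,0],"jaw":74},{"dp":[0,0,0],"rot":[0,0,0],"jaw":74},{"dp":[0,0,0],"rot":[0,0,0],"jaw":74}]'; python3 -c "
from h import *
s=st();print(tobed(s['ee_pos']))"
```

```text
clock: 26.15
ee_pos: [0.629, -0.0213, 0.0277]
ee_rot: [0.725, 0.689, 0.001, 0.001]
wrist_force: [-0.3, -0.2, -0.5]
width: 0.0743
t 26.15 p [ 0.629  -0.0213  0.0277] jaw ang -2.9 F [-0.3 -0.2 -0.5] w 74.3 j6 -0.04
(np.float64(0.0021589701651579785), np.float64(0.0015797103754538171))
```

Lowering 4 mm more, closing, and lifting.

```bash
python3 -m creep '[{"dp":[0,0,-0.1],"rot":[0,0,0],"jaw":72},{"dp":[0,0,0],"rot":[0,0,0],"jaw":66},{"dp":[0,0,0],"rot":[0,0,0],"jaw":50},{"dp":[0,0,0],"rot":[0,0,0],"jaw":50},{"dp":[0,0,0],"rot":[0,0,0],"jaw":50}]'|grep -E "pos|force|width"; python3 -m creep '[{"dp":[0,0,0.15],"rot":[0,0,0],"jaw":50},{"dp":[0,0,0.9],"rot":[0,0,0],"jaw":50},{"dp":[0,0,0.9],"rot":[0,0,0],"jaw":50},{"dp":[0,0,0],"rot":[0,0,0],"jaw":50}]'|grep -E "pos|force|width"
python3 -c "
from h import *
st(); save('wrist','w12'); tmpl('w12',.005,.12)"
```

```text
ee_pos: [0.6289, -0.021, 0.0236]
wrist_force: [-1.6, 0.9, 5.8]
width: 0.0615
ee_pos: [0.6306, -0.0211, 0.1063]
wrist_force: [-0.0, -0.3, -0.3]
width: 0.0615
t 27.05 p [ 0.6306 -0.0211  0.1063] jaw ang -2.88 F [-0.  -0.3 -0.3] w 61.5 j6 -0.04
[319. 158.] n 4659 z 0.0204 rect [630.4  18.3] [38.7 63.2] 87.1 bed [0.0015 0.0413]
[322. 259.] n 9588 z 0.1029 rect [630.8 -21.8] [40.8 63.6] 86.8 bed [0.0039 0.0012]
[167. 387.] n 641 z 0.0104 rect [ 477.7 -194.2] [49.9 26. ] 50.2 bed [-0.1399 -0.179 ]
```

```bash
python3 -m creep '[{"dp":[-1,-0.4,0],"rot":[0,0,0],"jaw":50},{"dp":[-1,-0.4,0],"rot":[0,0,0],"jaw":50},{"dp":[-1,-0.4,0],"rot":[0,0,0],"jaw":50},{"dp":[-1,-0.4,0],"rot":[0,0,0],"jaw":50},{"dp":[-0.75,-1,0],"rot":[0,0,0],"jaw":50},{"dp":[-0.75,-1,0],"rot":[0,0,0],"jaw":50},{"dp":[0,-1,0],"rot":[0,0,0],"jaw":50},{"dp":[0,-1,0],"rot":[0,0,0],"jaw":50}]'|grep -E "pos|width"; python3 -m creep '[{"dp":[0,0,-0.8],"rot":[0,0,0],"jaw":50},{"dp":[0,0,-0.8],"rot":[0,0,0],"jaw":50},{"dp":[0,0,-0.2],"rot":[0,0,0],"jaw":50},{"dp":[0,0,0],"rot":[0,0,0],"jaw":50},{"dp":[0,0,0],"rot":[0,0,0],"jaw":50}]'|grep -E "pos|force|width"
```

```text
ee_pos: [0.4073, -0.2464, 0.1003]
width: 0.0618
ee_pos: [0.4089, -0.2451, 0.0295]
wrist_force: [0.1, -0.1, 0.8]
width: 0.0615
```

```bash
python3 -m creep '[{"dp":[0,0,-0.15],"rot":[0,0,0],"jaw":50},{"dp":[0,0,0],"rot":[0,0,0],"jaw":50}]'|grep -E "pos|force|width"; python3 -m creep '[{"dp":[0,0,0],"rot":[0,0,0],"jaw":76},{"dp":[0,0,0],"rot":[0,0,0],"jaw":76},{"dp":[0,0,0],"rot":[0,0,0],"jaw":76},{"dp":[0,0,0.3],"rot":[0,0,0],"jaw":76},{"dp":[0,0,1],"rot":[0,0,0],"jaw":76},{"dp":[0,0,1],"rot":[0,0,0],"jaw":76}]'|grep -E "pos|force|width"
python3 -c "
from h import *
st(); im,d=save('top','top5')"
```

```text
ee_pos: [0.4086, -0.245, 0.0227]
wrist_force: [0.2, -0.4, -0.2]
width: 0.0612
ee_pos: [0.408, -0.2447, 0.1161]
wrist_force: [0.2, -1.3, 0.9]
width: 0.0761
t 29.2 p [ 0.408  -0.2447  0.1161] jaw ang -2.88 F [ 0.2 -1.3  0.9] w 76.1 j6 -0.57
```

```bash
python3 -m creep '[{"dp":[0.2,1,0],"rot":[0,0,0],"jaw":74},{"dp":[0.2,1,0],"rot":[0,0,0],"jaw":74},{"dp":[0.2,1,0],"rot":[0,0,0],"jaw":74},{"dp":[0.2,1,0],"rot":[0,0,0],"jaw":74},{"dp":[0.95,0.52,0],"rot":[0,0,0],"jaw":74},{"dp":[0.95,0.52,0],"rot":[0,0,0],"jaw":74},{"dp":[0.95,0.52,0],"rot":[0,0,0],"jaw":74},{"dp":[0.95,0.52,0],"rot":[0,0,0],"jaw":74}]'|grep -E "pos|width"; python3 -m creep '[{"dp":[0.95,0.52,0],"rot":[0,0,0],"jaw":74},{"dp":[0,0,0],"rot":[0,0,0],"jaw":74},{"dp":[0,0,0],"rot":[0,0,0],"jaw":74}]'|grep -E "pos|force|width"
python3 -c "
from h import *
s=st();print(tobed(s['ee_pos'])); save('wrist','w13'); tmpl('w13',.005,.03)"
```

```text
ee_pos: [0.5938, -0.0006, 0.1155]
width: 0.074
ee_pos: [0.6303, 0.0194, 0.1145]
wrist_force: [-0.4, -0.4, 0.2]
width: 0.0741
t 30.35 p [0.6303 0.0194 0.1145] jaw ang -2.83 F [-0.4 -0.4  0.2] w 74.1 j6 0.02
(np.float64(0.0013016599015646154), np.float64(0.042280979142042964))
[323. 208.] n 3806 z 0.0204 rect [630.5  18.4] [39.5 63. ] 87.2 bed [0.0016 0.0414]
[164. 381.] n 1622 z 0.0104 rect [ 457.7 -150.1] [55.8 54.3] 90.0 bed [-0.1622 -0.136 ]
```

```bash
python3 -m creep '[{"dp":[0,-0.02,-0.9],"rot":[0,0,0],"jaw":74},{"dp":[0,0,-0.8],"rot":[0,0,0],"jaw":74},{"dp":[0,0,-0.3],"rot":[0,0,0],"jaw":74},{"dp":[0,0,-0.15],"rot":[0,0,0],"jaw":74},{"dp":[0,0,0],"rot":[0,0,0],"jaw":74}]'|grep -E "pos|force"
```

```text
ee_pos: [0.6305, 0.0179, 0.0292]
wrist_force: [-0.3, 0.0, -0.0]
```

```bash
python3 -m creep '[{"dp":[0,0,-0.13],"rot":[0,0,0],"jaw":72},{"dp":[0,0,0],"rot":[0,0,0],"jaw":66},{"dp":[0,0,0],"rot":[0,0,0],"jaw":50},{"dp":[0,0,0],"rot":[0,0,0],"jaw":50},{"dp":[0,0,0],"rot":[0,0,0],"jaw":50}]'|grep -E "pos|force|width"; python3 -m creep '[{"dp":[0,0,0.15],"rot":[0,0,0],"jaw":50},{"dp":[0,0,0.9],"rot":[0,0,0],"jaw":50},{"dp":[0,0,0.9],"rot":[0,0,0],"jaw":50},{"dp":[0,0,0],"rot":[0,0,0],"jaw":50}]'|grep -E "pos|force|width"
python3 -c "
from h import *
st(); save('wrist','w14'); tmpl('w14',.005,.12)"
```

```text
ee_pos: [0.6309, 0.0182, 0.0247]
wrist_force: [-2.3, -0.6, 7.3]
width: 0.0611
ee_pos: [0.6327, 0.0182, 0.1073]
wrist_force: [0.8, -0.1, 0.2]
width: 0.0617
t 31.8 p [0.6327 0.0182 0.1073] jaw ang -2.88 F [ 0.8 -0.1  0.2] w 61.7 j6 0.02
[322. 257.] n 9452 z 0.1029 rect [632.6  18.8] [40.7 63.6] 86.6 bed [0.0036 0.0419]
[166. 388.] n 590 z 0.0104 rect [ 471.3 -149.1] [39.5 30.4] 83.8 bed [-0.1486 -0.1342]
```

```bash
python3 -m creep '[{"dp":[-1,-0.4,0],"rot":[0,0,0],"jaw":50},{"dp":[-1,-0.4,0],"rot":[0,0,0],"jaw":50},{"dp":[-1,-0.4,0],"rot":[0,0,0],"jaw":50},{"dp":[-1,-0.4,0],"rot":[0,0,0],"jaw":50},{"dp":[-0.78,-1,0],"rot":[0,0,0],"jaw":50},{"dp":[-0.75,-1,0],"rot":[0,0,0],"jaw":50},{"dp":[0,-0.85,0],"rot":[0,0,0],"jaw":50},{"dp":[0,0,0],"rot":[0,0,0],"jaw":50}]'|grep -E "pos|width"; python3 -m creep '[{"dp":[0,0,-0.8],"rot":[0,0,0],"jaw":50},{"dp":[0,0,-0.8],"rot":[0,0,0],"jaw":50},{"dp":[0,0,-0.2],"rot":[0,0,0],"jaw":50},{"dp":[0,0,0],"rot":[0,0,0],"jaw":50},{"dp":[0,0,0],"rot":[0,0,0],"jaw":50}]'|grep -E "pos|force|width"
```

```text
ee_pos: [0.409, -0.162, 0.1012]
width: 0.0614
ee_pos: [0.4102, -0.1592, 0.0302]
wrist_force: [-0.7, -0.4, 0.2]
width: 0.0612
```

```bash
python3 -m creep '[{"dp":[0,0,-0.15],"rot":[0,0,0],"jaw":50},{"dp":[0,0,0],"rot":[0,0,0],"jaw":50}]'|grep -E "pos|force|width"; python3 -m creep '[{"dp":[0,0,0],"rot":[0,0,0],"jaw":76},{"dp":[0,0,0],"rot":[0,0,0],"jaw":76},{"dp":[0,0,0],"rot":[0,0,0],"jaw":76},{"dp":[0,0,0.3],"rot":[0,0,0],"jaw":76},{"dp":[0,0,1],"rot":[0,0,0],"jaw":76},{"dp":[0,0,1],"rot":[0,0,0],"jaw":76},{"dp":[0,1,0.5],"rot":[0,0,0],"jaw":76},{"dp":[0,1,0.5],"rot":[0,0,0],"jaw":76}]'|grep -E "pos|force|width"
python3 -m creep '[{"dp":[-0.2,1,0.5],"rot":[0,0,0],"jaw":76},{"dp":[-0.2,1,0.5],"rot":[0,0,0],"jaw":76},{"dp":[-0.2,1,0],"rot":[0,0,0],"jaw":76},{"dp":[-0.2,1,0],"rot":[0,0,0],"jaw":76},{"dp":[0,1,0],"rot":[0,0,0],"jaw":76},{"dp":[0,0,0],"rot":[0,0,0],"jaw":76},{"dp":[0,0,0],"rot":[0,0,0],"jaw":76}]'|grep -E "pos|force"
python3 - <<'E'
from h import *
rol(('top','scene'))
im,d=save('top','top6'); T=cloud('top',d); h=cv2.cvtColor(im,cv2.COLOR_RGB2HSV)
m=np.zeros(d.shape,bool); m[205:275,340:460]=1
m=(m&(h[...,2]<190)&(h[...,1]>130)&(h[...,0]<25)).astype(np.uint8); m=cv2.morphologyEx(m,cv2.MORPH_OPEN,np.ones((5,5)))
n,l,s,c=cv2.connectedComponentsWithStats(m)
for i in range(1,n):
    if s[i,4]>60:
        w=np.array([onplane('top',a,b,.018)[:2] for b,a in zip(*np.where(l==i))])*1000; print(c[i].round(),cv2.minAreaRect(w.astype(np.float32)),'z',np.median(T[l==i][:,2]))
cv2.imwrite('pics/crop6.png',cv2.resize(im[100:300,140:520,::-1],None,fx=2.1,fy=2.1,interpolation=cv2.INTER_CUBIC))
E
```

```text
ee_pos: [0.4098, -0.1592, 0.0235]
wrist_force: [0.7, 0.3, -0.4]
width: 0.0611
ee_pos: [0.4095, -0.0787, 0.1575]
wrist_force: [1.1, 0.6, -0.5]
width: 0.0761
ee_pos: [0.3774, 0.1211, 0.1959]
wrist_force: [0.3, -0.6, 0.2]
t 34.85 p [0.3774 0.1211 0.1959] jaw ang -2.76 F [ 0.3 -0.6  0.2] w 75.8 j6 0.27
tcp bed [-0.2566  0.1307]
top 1819 axis y -0.1585 yaw 0.001 dz 0.0002 rms 0.0022
scene 1641 axis y -0.1578 yaw -0.001 dz 0.0014 rms 0.0016
[387. 242.] ((406.9064025878906, -163.35015869140625), (34.88139343261719, 62.36000442504883), 84.642822265625) z 0.018786416346451475
[419. 242.] ((405.36639404296875, -247.6088409423828), (40.5207405090332, 62.17201232910156), 88.15550231933594) z 0.018476207541905362
```

View pics/crop6.png

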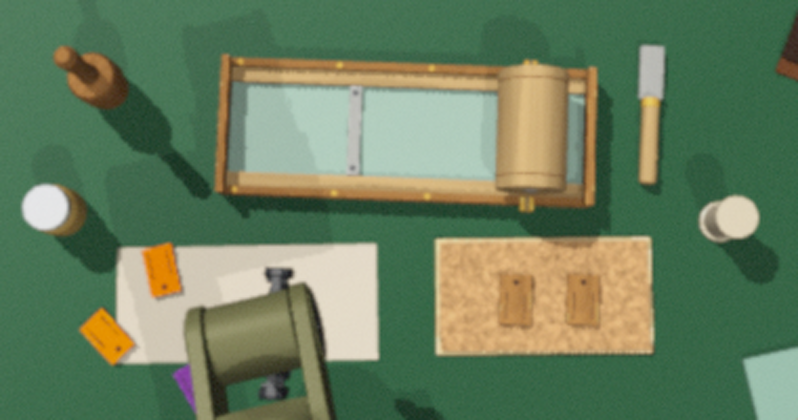

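The last view shows both templates flat on the cork at crop (516,299) and (583,299). The roller is at the pointers, and the maul, jar, knife and spool are where they were. I'm handing in.

```bash
python3 -c "
from h import *
print(ctrl.hand_in())"
```

```text
the job is handed in; nothing more can be done
None
```

The job is done and handed in at about 35 s on the robot's clock; the hand-in gave no verdict. Only two of the templates were present.

- **Row:** I laid both templates tight against the stop strip. The row measured about 79 mm long, was centred within about 2 mm and lay square.
- **Roller:** I rolled it over the row in eight strokes on its top, keeping it on the bearers. It stands square about 1 mm from the pointer line (axis at −158.5 mm, mark at about −159.7 mm). The overhead, scene and wrist cameras agreed on its position within about 1 mm.
- **Drying board:** Both templates lie flat, plywood side up, at about y +34 and −50 mm on the board. Their tops are at about 18.5 mm, as expected.
- **Other things on the bench:** In the last picture the maul, jar, knife and spool stand where they began; I checked this by eye only. The arm is clear of everything.

My first grip on the second template was too shallow, so I set it down and regripped it. The wrist camera read positions along the bed about 1 mm higher than the overhead one. In the last overhead picture one template's outline came out narrow (35 instead of 40 mm), probably because of the cork's similar colour.

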